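Stow the oil bottle and shut the dust case under its lapped flap

ROBOT

A 6-joint arm with a two-finger parallel gripper is mounted at the origin on a cart in front of the work surface, level with it; the furniture and walls round the work are solid. World frame = base frame: x ahead of the robot, y to its left, z up, the work surface at z = 0. Lengths are in m, angles in rad, forces in N, time in s.
With the tool pointing down it reaches from about 0.35 to 0.975 m from the base axis. Payload 4.9 kg.
Tool frame: the origin (TCP) lies midway between the tips of the shut fingers; the grasp point (between the pads) lies 19 mm behind it; x points along the fingers, z is the direction in which the jaws open and shut, and the axes are right-handed (so a half turn about x gives the same grasp; the last joint's range is limited). The gripper opens to 85 mm and grips with 20 to 120 N. Pads are 22 mm wide; open, the fingers measure 114 mm over their backs; the gripper's body (76 mm by 85 mm) begins 54 mm behind the grasp point. The pads swing forward as they close: fully open they stand 13 mm farther back than shut.
Start: joints at [-1.299, 0.053, 1.613, -0, 1.476, -0.119], TCP at [0.238, -0.578, 0.231] pointing down, gripper open.
Joint ranges: [-3.01, 3.01], [-1.01, 2.22], [0.06, 2.58], [-1.02, 4.17], [0.09, 2.62], [-3.14, 3.14]. Speed limits (rad/s): [2.57, 2.57, 3.14, 3.14, 3.14, 3.14].

INTERFACE

Orientations are given as a unit quaternion [w, x, y, z].
In Python, from plant import state, cams, workorder, nets gives the robot as it stands.
- The arm moves only by the tool play_rows, never from a script. Its argument "motion" is a list of rows, each a list of 3 entries, a list of its own where there are three numbers: the closure, from -1 (fully open) to 1 (shut), then the shift along the world's x, y, z in m, then the turn about the world's z in rad. A call has 1 to 5 rows; each row is the pose to reach, as a shift and turn from the pose commanded when the call began; what a row does not reach only later rows make up. A row lasts 1/10 s, in which the tool goes at most 50 mm and 8.59 degrees, less where a joint would pass 70% of its speed; a pose out of reach is approached as far as the arm can. A call with a gripper value outside its range is refused whole. The fingers move at their own pace and stop on an object; the grip force is fixed at half the most. Time passes only in rows, so rows that repeat a pose let the fingers close. It gives the time, the measured TCP pose, the force and the opening at its end, in the units of the state.
- state(): the state, without advancing time (a new reading comes with each control period).
- cams.grab_frame(name): name is "side" or "top"; returns (picture, depth): 480x640x3 uint8, red, green, blue; 480x640 float32, m along the optical axis (not along the pixel's ray), 0 where there is no reading.
- cams.camera_info(name): a dict with "K" (3x3 intrinsics, pixels), "rvec" (rotation vector, rad) and "tvec" (3), from world to camera coordinates, as OpenCV has them. Camera axes: x right, y down, z forward; pixel columns grow to the right and rows downward; lengths in m; the calibration is good to about 2 mm. A picture is of the moment at which its call begins. camera_info takes no time and is no camera call.
- workorder.job_done(): hands the job in, once; it reports no verdict.
Trained networks look in the newest picture that a camera, given by its name, has taken for a name from the list of things; names that differ only in an ending like _2 or _b are one class to them, and where a whole thing is asked for, a point or a joint stands for the part that bears it (a point fixed in the world has none). Each returns a list of dicts, best first, with "score" (0 to 1); they miss things now and then, are a little off and sometimes report something else, mostly with a low value. They report only what shows in the picture. A call takes as long as a camera call.
- nets.recognise(camera, target): "at" ([x, y, z] in m, in world coordinates, good to about 4 mm: the middle of the surface that is visible of it).
- nets.landmark_of(camera, target): "at" ([x, y, z] in m, in world coordinates, good to about 4 mm: a listed point, or the origin of a listed thing).
The state is a dict: "time": time; "joint_pos": joint angles; "joint_vel": joint speeds; "joint_efforts": joint torques, N m; "tool_pos": TCP position; "tool_rot": TCP orientation; "contact_force": force on the tool from outside, world axes, zero at the start; "ft_torque": the same for the moment, N m; "gripper_width": opening from 0.0 (shut) to 1.0 (fully open).
Only numpy, scipy, OpenCV 4.12 (cv2) and the standard library are available. Lean on these libraries where they do the work, as an engineer would, in place of code of your own. Each camera call takes 0.05 s, during which the arm holds its last target.

TASK

Stand the small amber glass bottle upright in the deep well of the grey case, lowering it in gently rather than dropping it. Then take the loose metal cover by its handle, slip its plain edge under the case's lapped flap without prising the flap up, push it home so that it lies square over the well, press its handle end down flat against the sprung seal bar, and finish while still holding it pressed flat. Leave the other things on the worktop where they are.

Things in the scene. Friction and masses are not known exactly. Their poses are not given: they have to be found in the camera images.
- case: Grey case fixed to the worktop, 200 (x) x 120 (y) mm, flat rim 88 mm high; origin under its centre, -x side towards the robot, turned by up to 0.25 rad. An open well takes its front half (x = -82 to +5 mm, 102 mm wide in y; side walls 9 mm, front wall 18 mm thick). Behind it, from x = +5 mm, a flat deck at rim height lies under the flap.
- well_floor (a point): Centre of the well's floor, 13 mm above the case's underside (case frame x = -38.5 mm, y = 0).
- flap_edge (a point): Middle of the front edge (x = +10 mm in the case frame) of the aluminium flap, 118 mm wide, 3 mm thick, that laps over the deck from the rear. The last 13 mm are kicked up: the mouth between rim level and flap is about 11 mm high at the edge, 7.5 mm farther in.
- cover_stop (a point): Middle of the stop across the deck under the flap, at rim height (case frame x = +52 mm, z = 88 mm): the cover is home when its plain edge meets it; the beaded edge then lies about over the front wall, covering the seal bar.
- flap (a joint): Hinge at the flap's rear edge (case x = +97 mm, 9 mm above the rim), rad; 0 = resting in its lapped place, grows as the flap is lifted. Light (100 g), falls back by its weight. Over 0.12 rad (edge raised about 10 mm) is prised up.
- seal_bar (a joint): Sprung black seal bar across the front rim (case x = -91.5 mm, 8 mm wide, 92 mm long), m; 0 = standing up 6 mm above the rim, 0.006 = pressed level with the rim. About 2 N starts it moving, 5 N presses it level.
- cover_grip (a point): Centre of the black bar handle (14 mm thick in x, 54 mm long in y, 28 mm tall) on the loose aluminium cover (130 g), 18 mm above the cover's underside. The plate, 118 mm wide, 4 mm thick, reaches 95 mm from here in +x to the plain edge to be tucked, 55 mm in -x to a beaded edge. Starts flat on the worktop beside the case, handle up, turned up to 0.25 rad.
- cover_edge (a point): Middle of the cover's plain +x edge, 2 mm above its underside; same axes as the cover.
- bottle_mid (a point): Centre of the small round amber glass bottle with black cap, 32 mm diameter, 72 mm tall, 70 g, upright on the worktop beside the case; 36 mm above its base. Its body is graspable up to 60 mm above the base. Glass: falls of 10 mm or more count as drops. Standing in the well, its top is 3 mm below the rim.
- slips_a: Pale cardboard coverslip box, 36 x 36 x 22 mm; origin under its centre. Leave it alone.
- lens_case: Round plastic lens case, 41 mm diameter, 58 mm tall; origin under its centre. Leave it alone.
- cube: Small black cube-shaped filter holder, 45 x 34 x 43 mm; origin under its centre. Leave it alone.

How it is judged:
On the way, in this order (a step that is already met when the one before it is completed fails the run):
1. the bottle stands upright in the well, let go (x of bottle_mid in the frame of case between -0.082 and 0.005 m and y of bottle_mid in the frame of case between -0.051 and 0.051 m and z of bottle_mid in the frame of case below 0.056 m and angle between bottle_mid's own z axis and vertical below 0.15 rad and contact force between the fingers and bottle below 0.1 N), for 0.2 s.
2. the cover's plain edge lies under the flap, at least 28 mm in, square (x of cover_edge in the frame of case between 0.038 and 0.058 m and y of cover_edge in the frame of case between -0.008 and 0.008 m and z of cover_edge in the frame of case between 0.085 and 0.0945 m and angle between the x axis of cover_grip and the x axis of case, either way round below 0.1 rad and value of joint flap below 0.06 rad), for 0.2 s.
At the end, for the whole second after the job is handed in: Bottle upright in the well, let go; cover edge under the flap, within 14 mm of the stop, 8 mm of centre, 0.1 rad of square; flap down (under 0.06 rad); cover flat (0.04 rad), still, seal bar pressed at least 4.2 of 6 mm, fingers bearing on the cover (over 2 N), held for the last second (all of step 1 and all of step 2 and value of joint seal_bar above 0.0042 m and angle between cover_grip's own z axis and vertical below 0.04 rad and contact force between the fingers and cover above 2 N and linear speed of cover below 0.01 m/s); the arm keeps its last pose, push and grip.
It fails at once if the flap is prised up (over 0.12 rad) (value of joint flap above 0.12 rad).
It fails at once if the bottle is dropped: falls unheld at over 0.45 m/s, as after a 10 mm drop (linear speed of bottle above 0.45 m/s and contact force between the fingers and bottle below 0.1 N).
It fails at once if the bottle is jammed hard into the case (over 45 N) (contact force between bottle and case above 45 N).
It fails at once if the coverslip box, lens case or filter cube is moved more than 30 mm (distance of any of slips_a, lens_case, cube from where it was at the start of the episode above 0.03 m).
It also fails if it takes over 51 s, if anything falls off the work surface, if the arm or the gripper's body presses on something with over 40 N, if the wrist force passes 120 N, or if a joint passes its speed limit or range.

## Working session

There is one attempt and no reset: what is moved stays moved. The work goes in short steps, Python scripts to look and compute and a tool call to move; the robot and the scene stay as the last step left them, time stands still between calls to the robot, and variables do not carry over. Pictures are saved under pics/ and viewed, and the job is handed in when it is done.

Besides the shell and the picture viewer there is one more tool, called after ">>>" as name(argument=value, ...), one argument or row to a line, values as JSON. play_rows: Moves the arm, as the interface text tells. Its arguments: {"type":"object","properties":{"motion":{"type":"array","items":{"type":"array"}}},"required":["motion"]}

```bash
ls; mkdir -p pics
python3 - <<'E'
from plant import state,cams,nets
import cv2
s=state(); print(s)
for c in ("top","side"):
    p,d=cams.grab_frame(c); cv2.imwrite(f"pics/{c}0.png",p[:,:,::-1])
    import numpy as np; np.save(f"pics/{c}0d.npy",d); np.save(f"pics/{c}0p.npy",p)
    print(c,cams.camera_info(c))
    for t in ["case","well_floor","flap_edge","cover_stop","cover_grip","cover_edge","bottle_mid","slips_a","lens_case","cube"]:
        r=nets.landmark_of(c,t); print(t,[(round(x["score"],2),np.round(x["at"],4).tolist()) for x in r[:2]])
print(state()["time"])
E
```

```text
pics
{'time': 0.0, 'joint_pos': array([-1.29899924e+00,  5.33720632e-02,  1.61430934e+00, -5.55130610e-05,
        1.47600109e+00, -1.18975439e-01]), 'joint_vel': array([-0.00108245,  0.00078603,  0.00076437,  0.00107637,  0.00079124,
        0.00203269]), 'joint_efforts': array([-2.39388928e-04, -3.93680263e+01, -3.70174277e+01, -7.42509337e-05,
        7.01314275e-03, -6.42783363e-06]), 'tool_pos': array([ 0.2378936 , -0.57727129,  0.23004443]), 'tool_rot': array([ 0.58698629,  0.39387809,  0.58813337, -0.39294564]), 'contact_force': array([0.39900935, 0.93677505, 0.61747882]), 'ft_torque': array([-0.00200145, -0.00633518,  0.01205474]), 'gripper_width': 1.003829056270517}
top {'K': array([[565.29263842,   0.        , 313.46181495],
       [  0.        , 565.29263842, 227.82607287],
       [  0.        ,   0.        ,   1.        ]]), 'rvec': array([ 2.1413905 , -2.1643558 ,  0.15106608]), 'tvec': array([0.06959206, 0.59093913, 1.07871054])}
case [(0.63, [0.5472, 0.1006, -0.0001])]
well_floor [(0.96, [0.5152, 0.0956, 0.0135])]
flap_edge [(0.96, [0.5684, 0.1053, 0.0994]), (0.66, [0.
[... 367 characters left out ...]
9068,   0.        , 326.37830765],
       [  0.        , 622.57389068, 230.7642564 ],
       [  0.        ,   0.        ,   1.        ]]), 'rvec': array([ 2.17849096, -0.07053936,  0.047238  ]), 'tvec': array([-0.57853581,  0.13882006,  1.31259934])}
case [(0.8, [0.5536, 0.1072, -0.0007])]
well_floor [(0.73, [0.5124, 0.0971, 0.0103]), (0.32, [0.4893, 0.3032, 0.036])]
flap_edge []
cover_stop [(0.92, [0.6011, 0.1137, 0.0868])]
cover_grip [(0.59, [0.4901, -0.1451, 0.0155])]
cover_edge [(0.87, [0.586, -0.136, 0.0035])]
bottle_mid [(0.85, [0.4915, 0.3006, 0.0333])]
slips_a [(0.95, [0.658, -0.1119, 0.0005])]
lens_case [(0.88, [0.6666, -0.2047, 0.0034])]
cube [(0.84, [0.6547, 0.3764, -0.0025])]
1.1
```

View pics/top0.png

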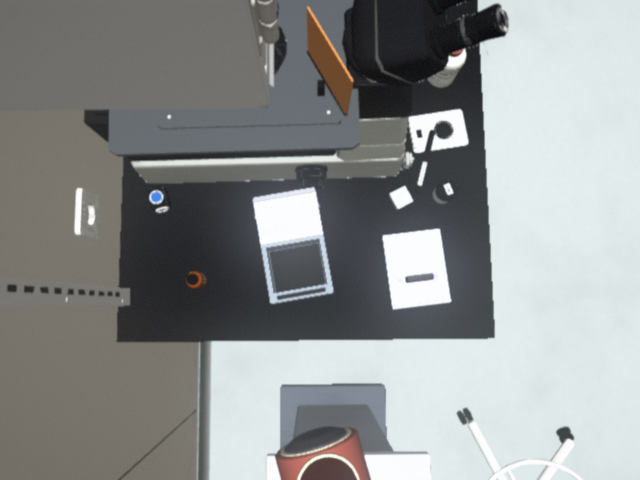

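View pics/side0.png

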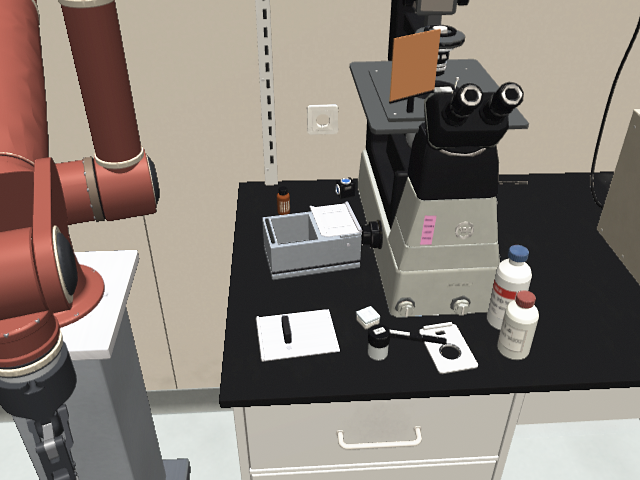

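```bash
cat > h.py <<'E'
import numpy as np,cv2
from plant import cams
def cloud(c,d):
    i=cams.camera_info(c);K=i["K"];R,_=cv2.Rodrigues(i["rvec"]);t=i["tvec"]
    v,u=np.mgrid[:480,:640]
    P=np.stack([(u-K[0,2])/K[0,0]*d,(v-K[1,2])/K[1,1]*d,d],-1)
    W=(P-t)@R
    W[d<=0]=np.nan
    return W
def proj(c,P):
    i=cams.camera_info(c)
    return cv2.projectPoints(np.asarray(P,float).reshape(-1,3),i["rvec"],i["tvec"],i["K"],None)[0].reshape(-1,2)
def rect(pts):
    r=cv2.minAreaRect(pts[:,:2].astype(np.float32)*1000); return r, cv2.boxPoints(r).round(1).tolist()
E
python3 - <<'E'
from h import *
for c in("top","side"):
    d=np.load(f"pics/{c}0d.npy");p=np.load(f"pics/{c}0p.npy");W=cloud(c,d)
    X,Y,Z=W[...,0],W[...,1],W[...,2]
    print(c,"table z",np.nanmedian(Z[(X>.4)&(X<.6)&(Y>-.05)&(Y<.02)]))
    m=(X>.4)&(X<.68)&(Y>0)&(Y<.2)&(Z>.08)&(Z<.115); print("case",m.sum(),rect(W[m]),np.percentile(Z[m],[5,25,50,75,95]))
    b=p.mean(-1)
    m=(X>.38)&(X<.62)&(Y>-.25)&(Y<-.05)&(Z<.03)&(b>120)
    m=cv2.morphologyEx(m.astype(np.uint8),cv2.MORPH_OPEN,np.ones((3,3)))>0
    n,l,st,ce=cv2.connectedComponentsWithStats(m.astype(np.uint8)); k=1+np.argmax(st[1:,4]); m=l==k
    print("cover",m.sum(),rect(W[m]),np.median(Z[m]))
    hm=(X>.45)&(X<.53)&(Y>-.2)&(Y<-.1)&(Z>.018)&(Z<.05); print("handle",hm.sum(),rect(W[hm]) if hm.sum()>3 else 0, W[hm].mean(0),np.percentile(Z[hm],[50,95]))
    m=(X>.44)&(X<.55)&(Y>.25)&(Y<.35)&(Z>.01); print("bottle",m.sum(),np.nanmin(W[m],0),np.nanmax(W[m],0))
    mt=m&(Z>.062);print("top",mt.sum(),np.nanmean(W[mt],0),np.ptp(W[mt],0))
d=np.load("pics/side0d.npy")
W=cloud("top",np.load("pics/top0d.npy"))
m=(W[...,2]>.12)&(W[...,0]>.3)&(W[...,0]<.8)&(W[...,1]>-.3)&(W[...,1]<.6)
print("high",np.nanmin(W[m],0)); 
for x in np.arange(.4,.8,.04):
    print(round(x,2),[round(float(np.nanmax(np.r_[W[(abs(W[...,0]-x)<.02)&(abs(W[...,1]-y)<.025)][:,2],-1])),2) for y in np.arange(-.3,.5,.05)])
p=np.load("pics/top0p.npy"); cv2.imwrite("pics/crop.png",cv2.resize(p[170:320,140:470,::-1],None,fx=2.4,fy=2.4,interpolation=cv2.INTER_CUBIC))
E
```

```text
top table z -0.0006464120966451054
case 4579 (((566.0038452148438, 96.79957580566406), (223.40330505371094, 137.1769256591797), 9.427408218383789), [[444.6000061035156, 146.1999969482422], [467.0, 10.800000190734863], [687.4000244140625, 47.400001525878906], [665.0, 182.8000030517578]]) [0.08523329 0.09085509 0.09727847 0.09965485 0.10342916]
cover 4372 (((512.6023559570312, -144.74713134765625), (155.02334594726562, 123.36032104492188), 6.245032787322998), [[428.79998779296875, -91.9000015258789], [442.29998779296875, -214.5], [596.4000244140625, -197.60000610351562], [582.9000244140625, -75.0]]) 0.0031802109730838437
handle 196 (((492.8169860839844, -145.7473907470703), (13.982540130615234, 53.3551025390625), 6.046830177307129), [[483.1000061035156, -120.0], [488.70001220703125, -173.0], [502.6000061035156, -171.5], [497.0, -118.5]]) [ 0.49253917 -0.14492369  0.03019778] [0.03035015 0.03402065]
bottle 273 [0.47716848 0.28001851 0.01260229] [0.50808101 0.31094007 0.07879609]
top 111 [0.49271783 0.29538427 0.07143986] [0.02105754 0.02210638 0.01464008]
side table z 0.0007353533983148
[... 1452 characters left out ...]
0.52 [0.01, 0.01, 0.01, 0.03, 0.01, 0.01, 0.01, 0.09, 0.02, 0.09, 0.0, 0.01, 0.08, 0.01, 0.01, 0.44]
0.56 [0.0, 0.01, 0.01, 0.01, 0.01, 0.01, 0.01, 0.11, 0.11, 0.11, 0.01, 0.01, 0.01, 0.01, 0.01, 0.45]
0.6 [0.0, 0.01, 0.01, 0.01, 0.01, 0.01, 0.01, 0.1, 0.9, 0.9, 0.9, 0.88, 0.79, 0.01, 0.01, 0.45]
0.64 [0.0, 0.01, 0.06, 0.02, 0.03, 0.01, 0.01, 0.11, 0.77, 0.37, 0.37, 0.37, 0.37, 0.37, 0.05, 0.46]
0.68 [0.0, 0.01, 0.06, 0.02, 0.03, 0.01, 0.53, 0.38, 0.38, 0.38, 0.38, 0.38, 0.38, 0.37, 0.12, 0.46]
0.72 [0.01, 0.01, 0.01, 0.06, 0.3, 0.32, 0.53, 0.53, 0.38, 0.38, 0.38, 0.38, 0.38, 0.37, 0.36, 0.43]
0.76 [0.0, 0.01, 0.5, 0.52, 0.49, 0.47, 0.45, 0.53, 0.38, 0.38, -1.0, -1.0, -1.0, -1.0, -1.0, 0.31]
```

View pics/crop.png

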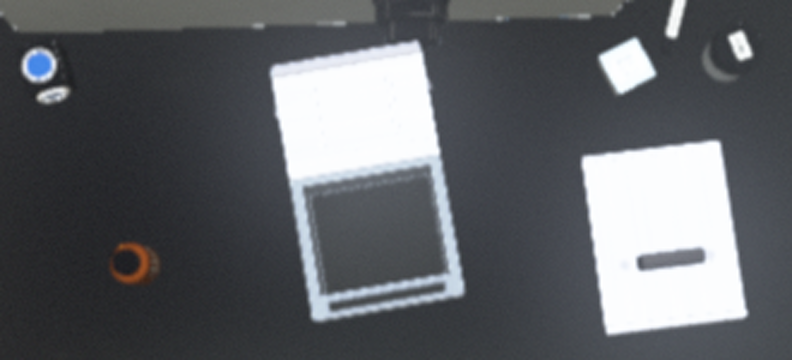

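Run:
```python
from h import *
from scipy.optimize import least_squares
from scipy.spatial.transform import Rotation as R
q=np.array([0.58698629,0.39387809,0.58813337,-0.39294564]);M=R.from_quat(q[[1,2,3,0]]).as_matrix();print(M.round(3))
p=np.load("pics/top0p.npy")
def crop(u0,v0,u1,v1,f,name):
    cv2.imwrite(name,cv2.resize(p[v0:v1,u0:u1,::-1],None,fx=f,fy=f,interpolation=cv2.INTER_CUBIC))
def px(a,u0,v0,f): return np.array(a,float)/f+[u0,v0]-0.5+0.5/f
obs=px([[313,319],[463,294]],140,170,2.4)
mod=np.array([[-.1,.06,.088],[-.1,-.06,.088]])
d=np.load("pics/top0d.npy");
def tf(s,m):
    c,si=np.cos(s[2]),np.sin(s[2]); return np.c_[s[0]+c*m[:,0]-si*m[:,1],s[1]+si*m[:,0]+c*m[:,1],m[:,2]]
# add rear corners
def f(s): return (proj("top",tf(s,mod))-obs).ravel()
print(least_squares(f,[.55,.1,.17]).x)
crop(240,175,345,315,5,"pics/case.png");crop(375,220,460,315,6,"pics/cov.png")
s=[.551,.1035,.17]
im=cv2.resize(p[175:315,240:345,::-1],None,fx=5,fy=5,interpolation=cv2.INTER_CUBIC)
def draw(s,pts,col):
    a=proj("top",tf(s,np.array(pts,float))); a=((a-[240,175]+.5)*5-.5)
    cv2.polylines(im,[a.round().astype(int)],True,col,1)
draw(s,[[-.1,.06,.088],[-.1,-.06,.088],[.1,-.06,.088],[.1,.06,.088]],(0,0,255))
draw(s,[[-.082,.051,.088],[-.082,-.051,.088],[.005,-.051,.088],[.005,.051,.088]],(0,255,0))
draw(s,[[.01,.059,.102],[.01,-.059,.102]],(255,0,0))
cv2.imwrite("pics/case_o.png",im)
```

```text
[[-0.001  0.925  0.381]
 [ 0.002  0.381 -0.925]
 [-1.     0.    -0.002]]
[0.55339188 0.10261382 0.15309319]
```

View pics/case_o.png

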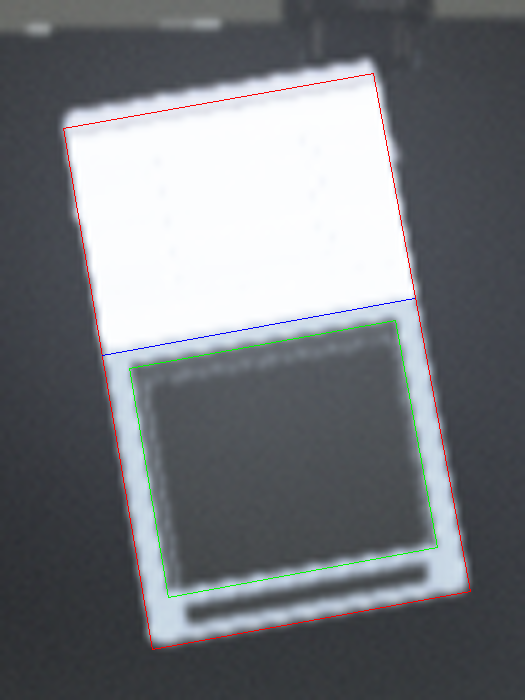

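View pics/cov.png

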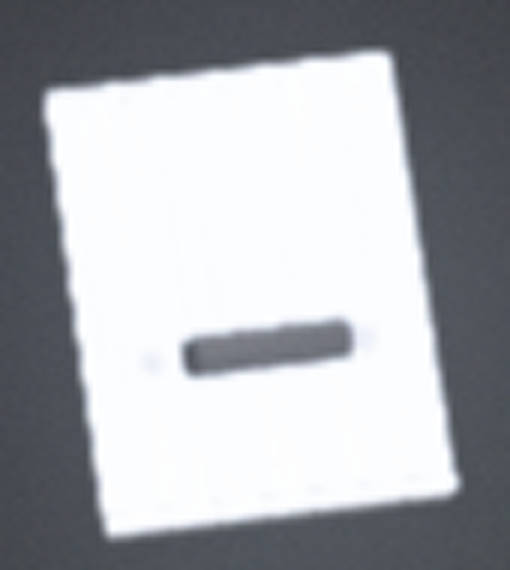

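>>> play_rows(
  motion=[
    [-1,[0.04,0.03,0],-0.1],
    [-1,[0.07,0.07,0.0],-0.22],
    [-1,[0.1,0.11,0],-0.22],
    [-1,[0.13,0.15,0],-0.22],
    [-1,[0.16,0.19,0],-0.22],
  ],
)

```text
time: 1.6
tool_pos: [0.399, -0.3862, 0.2315]
tool_rot: [0.541, 0.456, 0.541, -0.456]
contact_force: [1.2, -0.1, 0.4]
gripper_width: 1.001
```

>>> play_rows(
  motion=[
    [-1,[0,0.05,0],0],
    [-1,[0,0.1,0.0],0],
    [-1,[0,0.15,0],0],
    [-1,[0,0.2,0],0],
    [-1,[0,0.25,0],0],
  ],
)

```text
time: 2.1
tool_pos: [0.3977, -0.1361, 0.2315]
tool_rot: [0.541, 0.456, 0.54, -0.456]
contact_force: [1.8, -0.1, 0.6]
gripper_width: 0.999
```

>>> play_rows(
  motion=[
    [-1,[0.02,0.05,0],0],
    [-1,[0.04,0.1,0.0],0],
    [-1,[0.06,0.15,0],0],
    [-1,[0.08,0.19,0],0],
    [-1,[0.09,0.23,0],0],
  ],
)

```text
time: 2.6
tool_pos: [0.4888, 0.0943, 0.2317]
tool_rot: [0.541, 0.456, 0.541, -0.455]
contact_force: [-0.1, 0.1, 0.3]
gripper_width: 1.001
```

>>> play_rows(
  motion=[
    [-1,[0.003,0.05,0],0],
    [-1,[0.003,0.1,0.0],0],
    [-1,[0.003,0.15,0],0],
    [-1,[0.003,0.2,0],0],
    [-1,[0.003,0.2,-0.04],0],
  ],
)

```text
time: 3.1
tool_pos: [0.494, 0.2989, 0.1979]
tool_rot: [0.544, 0.458, 0.541, -0.449]
contact_force: [1.2, 0.3, 1.0]
gripper_width: 0.999
```

>>> play_rows(
  motion=[
    [-1,[0,0,-0.04],0],
    [-1,[0,0,-0.06],0],
  ],
)

```text
time: 3.3
tool_pos: [0.4888, 0.292, 0.1272]
tool_rot: [0.54, 0.453, 0.542, -0.457]
contact_force: [-1.6, -0.5, -0.8]
gripper_width: 1.002
```

Run:
```python
from h import *
from plant import state
s=state();print(s["tool_pos"],s["joint_pos"].round(2),s["contact_force"])
for c in("top","side"):
    p,d=cams.grab_frame(c)
    T=s["tool_pos"]
    uv=proj(c,[[T[0],T[1],.06],[.492,.295,.072]]);print(uv)
    u,v=uv[1].astype(int); u0=max(0,u-66);v0=max(0,v-50)
    cv2.imwrite(f"pics/b_{c}.png",cv2.resize(p[v0:v0+100,u0:u0+133,::-1],None,fx=5,fy=5,interpolation=cv2.INTER_CUBIC)); print(u0,v0)
```

```text
[0.48882525 0.29199235 0.12721733] [ 0.41  0.01  1.83 -0.    1.3   1.81] [-1.60457759 -0.45107015 -0.82933911]
[[194.83195521 280.77159322]
 [191.98135854 278.83928229]]
125 228
[[281.92183    193.24911443]
 [283.03192856 188.43814887]]
217 138
```

View pics/b_side.png

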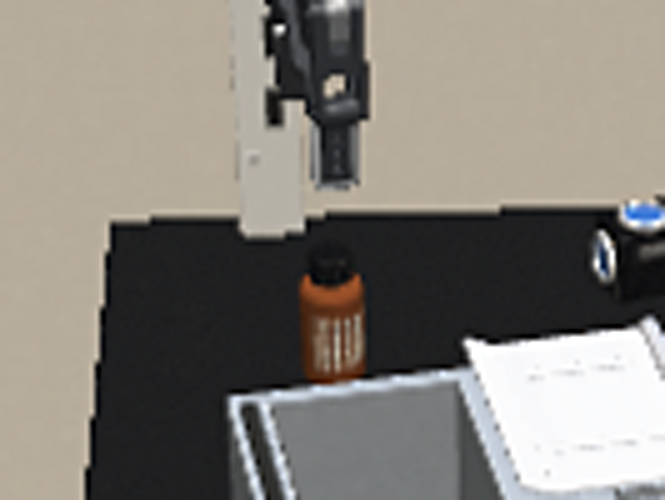

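View pics/b_top.png

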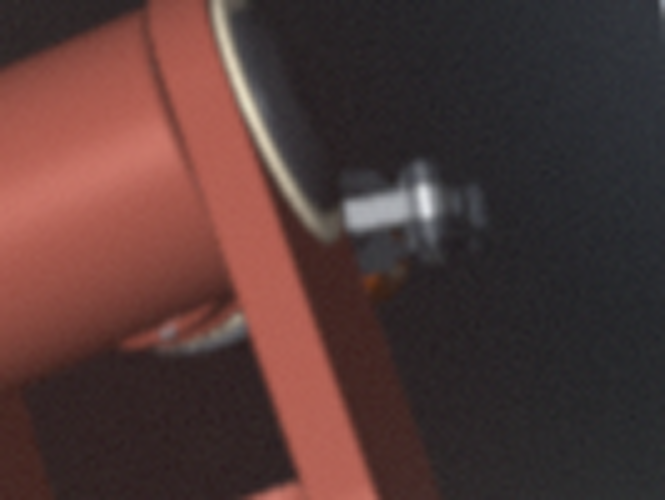

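>>> play_rows(
  motion=[
    [-1,[0,0,-0.03],0],
    [-1,[0,0,-0.06],0],
    [-1,[0,0,-0.085],0],
    [-1,[0,0,-0.105],0],
    [-1,[0,0,-0.105],0],
  ],
)

```text
time: 3.9
tool_pos: [0.49, 0.2915, 0.0249]
tool_rot: [0.54, 0.454, 0.541, -0.457]
contact_force: [-0.8, -0.6, 0.1]
gripper_width: 0.996
```

>>> play_rows(
  motion=[
    [-0.2,[0,0,0],0],
    [-0.1,[0,0,0],0],
    [0,[0,0,0],0],
    [0.2,[0,0,0],0],
    [0.6,[0,0,0],0],
  ],
)

```text
time: 4.4
tool_pos: [0.4922, 0.2927, 0.0278]
tool_rot: [0.541, 0.456, 0.54, -0.455]
contact_force: [0.8, 0.8, 4.7]
gripper_width: 0.363
```

>>> play_rows(
  motion=[
    [1,[0,0,0],0],
    [1,[0,0,0],0],
    [1,[0,0,0],0],
    [1,[0,0,0],0],
    [1,[0,0,0.01],0],
  ],
)

```text
time: 4.9
tool_pos: [0.49, 0.2916, 0.0353]
tool_rot: [0.54, 0.455, 0.541, -0.457]
contact_force: [-0.8, -0.6, -0.6]
gripper_width: 0.361
```

>>> play_rows(
  motion=[
    [1,[0,0,0.03],0],
    [1,[0,0,0.07],0],
    [1,[0,0,0.11],0],
    [1,[0,0,0.13],0],
    [1,[0.003,-0.03,0.13],0],
  ],
)

```text
time: 5.4
tool_pos: [0.4959, 0.2645, 0.1715]
tool_rot: [0.543, 0.457, 0.54, -0.452]
contact_force: [0.2, -0.8, 0.1]
gripper_width: 0.361
```

>>> play_rows(
  motion=[
    [1,[0.005,-0.04,0],0],
    [1,[0.01,-0.08,0],0],
    [1,[0.015,-0.12,0],0],
    [1,[0.02,-0.15,0],0],
    [1,[0.021,-0.166,0],0],
  ],
)

```text
time: 5.9
tool_pos: [0.5147, 0.0938, 0.1661]
tool_rot: [0.54, 0.456, 0.54, -0.457]
contact_force: [0.4, -0.2, -0.1]
gripper_width: 0.357
```

Run:
```python
from h import *
from plant import state
s=state();print(s["time"],s["tool_pos"],s["contact_force"],s["gripper_width"])
p,d=cams.grab_frame("side")
cv2.imwrite("pics/c_side.png",cv2.resize(p[110:310,200:440,::-1],None,fx=3,fy=3,interpolation=cv2.INTER_CUBIC))
p,d=cams.grab_frame("top")
cv2.imwrite("pics/c_top.png",cv2.resize(p[170:320,200:400,::-1],None,fx=4,fy=4,interpolation=cv2.INTER_CUBIC))
```

```text
5.9 [0.51474801 0.09375082 0.16613262] [ 0.43381682 -0.1976953  -0.14391779] 0.3567335443432285
```

View pics/c_side.png

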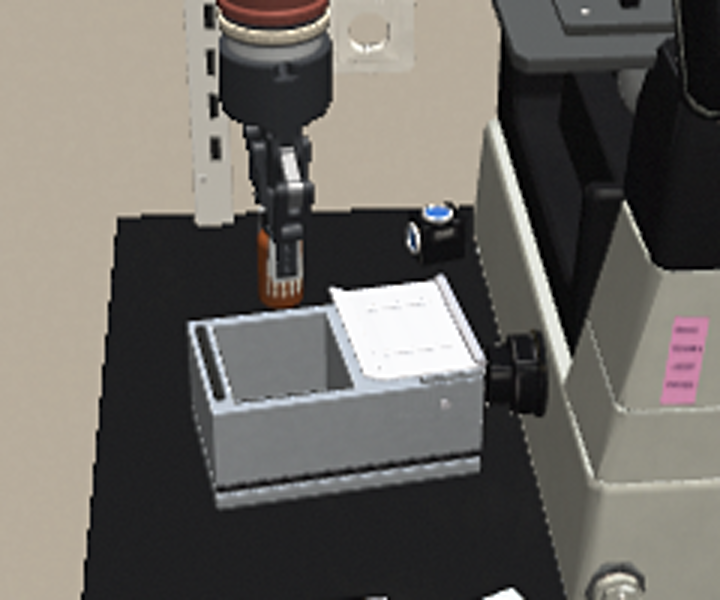

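View pics/c_top.png

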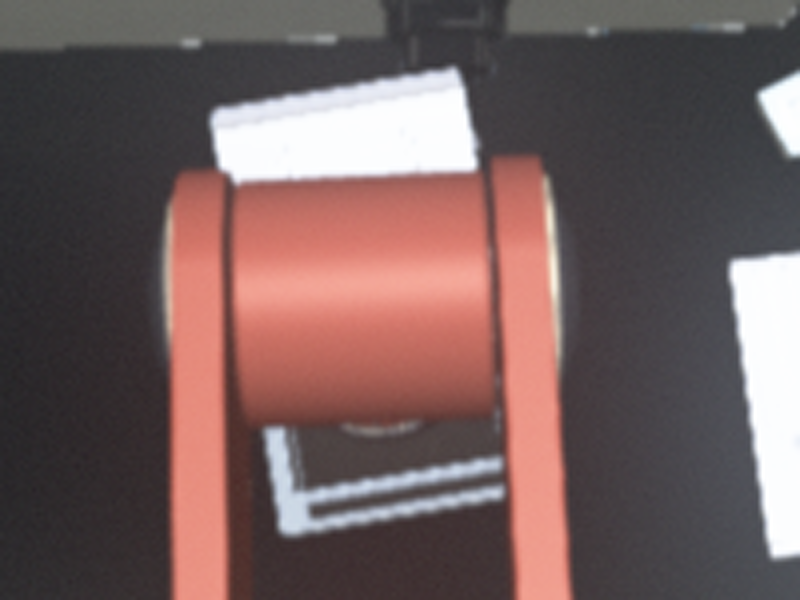

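>>> play_rows(
  motion=[
    [1,[0,0.001,-0.03],0],
    [1,[0,0.001,-0.06],0],
    [1,[0,0.001,-0.085],0],
    [1,[0,0.001,-0.1],0],
    [1,[0,0.001,-0.11],0],
  ],
)

```text
time: 6.5
tool_pos: [0.5141, 0.0977, 0.0549]
tool_rot: [0.54, 0.455, 0.542, -0.456]
contact_force: [-0.1, -0.7, -0.3]
gripper_width: 0.363
```

>>> play_rows(
  motion=[
    [1,[0,0,-0.004],0],
    [1,[0,0,-0.008],0],
    [1,[0,0,-0.012],0],
    [1,[0,0,-0.014],0],
    [1,[0,0,-0.014],0],
  ],
)

```text
time: 7.0
tool_pos: [0.5152, 0.0971, 0.0425]
tool_rot: [0.541, 0.456, 0.541, -0.455]
contact_force: [1.0, -0.6, -1.0]
gripper_width: 0.361
```

>>> play_rows(
  motion=[
    [1,[0,0,-0.001],0],
    [1,[0,0,-0.002],0],
    [1,[0,0,-0.003],0],
    [1,[0,0,-0.003],0],
  ],
)

```text
time: 7.4
tool_pos: [0.5156, 0.0971, 0.0408]
tool_rot: [0.541, 0.456, 0.541, -0.456]
contact_force: [-3.4, -0.4, 7.1]
gripper_width: 0.361
```

>>> play_rows(
  motion=[
    [1,[0,0,-0.001],0],
    [1,[0,0,-0.001],0],
    [1,[0,0,-0.002],0],
    [1,[0,0,-0.002],0],
  ],
)

```text
time: 7.8
tool_pos: [0.5158, 0.0972, 0.0408]
tool_rot: [0.541, 0.455, 0.541, -0.456]
contact_force: [-9.4, -2.1, 19.3]
gripper_width: 0.36
```

>>> play_rows(
  motion=[
    [1,[0,0,0.002],0],
    [1,[0,0,0.002],0],
    [0.25,[0,0,0.002],0],
    [0.1,[0,0,0.002],0],
    [0,[0,0,0.002],0],
  ],
)

```text
time: 8.3
tool_pos: [0.5154, 0.0965, 0.0394]
tool_rot: [0.541, 0.455, 0.54, -0.456]
contact_force: [-0.2, -1.7, 4.6]
gripper_width: 0.499
```

>>> play_rows(
  motion=[
    [-0.05,[0,0,0],0],
    [-0.1,[0,0,0],0],
    [-0.1,[0,0,0],0],
    [-0.1,[0,0,0.01],0],
    [-0.1,[0,0,0.03],0],
  ],
)

```text
time: 8.8
tool_pos: [0.513, 0.0974, 0.0676]
tool_rot: [0.539, 0.455, 0.542, -0.457]
contact_force: [0.7, 0.3, -0.6]
gripper_width: 0.552
```

>>> play_rows(
  motion=[
    [-0.1,[0,0,0.03],0],
    [-0.1,[0,0,0.06],0],
    [-0.1,[0,0,0.1],0],
    [-0.3,[0,0,0.13],0],
    [-0.3,[0,-0.04,0.13],0],
  ],
)

```text
time: 9.3
tool_pos: [0.5177, 0.0598, 0.2056]
tool_rot: [0.544, 0.457, 0.54, -0.451]
contact_force: [0.6, -0.0, 1.0]
gripper_width: 0.654
```

>>> play_rows(
  motion=[
    [-1,[-0.005,-0.03,0],0.14],
    [-1,[-0.01,-0.06,0],0.28],
    [-1,[-0.015,-0.09,0],0.42],
    [-1,[-0.02,-0.12,0],0.56],
    [-1,[-0.025,-0.15,0],0.7],
  ],
)

```text
time: 9.8
tool_pos: [0.4894, -0.0934, 0.1992]
tool_rot: [0.665, 0.241, 0.665, -0.24]
contact_force: [0.9, 0.7, 0.4]
gripper_width: 1.0
```

>>> play_rows(
  motion=[
    [-1,[0,-0.03,0],0.14],
    [-1,[0,-0.05,0],0.28],
    [-1,[0,-0.054,0],0.42],
    [-1,[0,-0.054,0],0.56],
    [-1,[0,-0.054,0],0.7],
  ],
)

```text
time: 10.3
tool_pos: [0.4897, -0.1466, 0.199]
tool_rot: [0.707, -0.001, 0.707, 0.002]
contact_force: [0.2, 0.0, 0.9]
gripper_width: 0.994
```

>>> play_rows(
  motion=[
    [-1,[0,0,-0.02],0.107],
    [-1,[0,0,-0.06],0.107],
    [-1,[0,0,-0.09],0.107],
    [-1,[0,0,-0.12],0.107],
    [-1,[0,0,-0.12],0.107],
  ],
)

```text
time: 10.8
tool_pos: [0.4862, -0.1447, 0.0743]
tool_rot: [0.703, -0.036, 0.709, 0.04]
contact_force: [-0.7, -0.0, -0.1]
gripper_width: 0.997
```

Run:
```python
from h import *
from plant import state,nets
from scipy.spatial.transform import Rotation as R
s=state();q=s["tool_rot"];M=R.from_quat(q[[1,2,3,0]]).as_matrix()
print(s["time"],s["tool_pos"],s["contact_force"],s["joint_pos"].round(2),"jaw",np.arctan2(M[1,2],M[0,2]))
p,d=cams.grab_frame("side")
r=nets.landmark_of("side","bottle_mid"); print(r)
r=nets.landmark_of("side","cover_grip"); print(r)
cv2.imwrite("pics/d_side.png",cv2.resize(p[170:400,220:420,::-1],None,fx=2.6,fy=2.6,interpolation=cv2.INTER_CUBIC))
p,d=cams.grab_frame("top")
cv2.imwrite("pics/d_top.png",cv2.resize(p[170:320,240:480,::-1],None,fx=3.3,fy=3.3,interpolation=cv2.INTER_CUBIC))
```

```text
10.8 [ 0.48624493 -0.14470292  0.07430501] [-0.70100306 -0.01275665 -0.08729692] [-0.44 -0.07  2.01  0.    1.21 -0.54] jaw 0.10704343621535359
[]
[{'at': [0.4924, -0.1467, 0.0154], 'score': 0.89}, {'at': [0.6023, 0.115, 0.0873], 'score': 0.65}]
```

View pics/d_side.png

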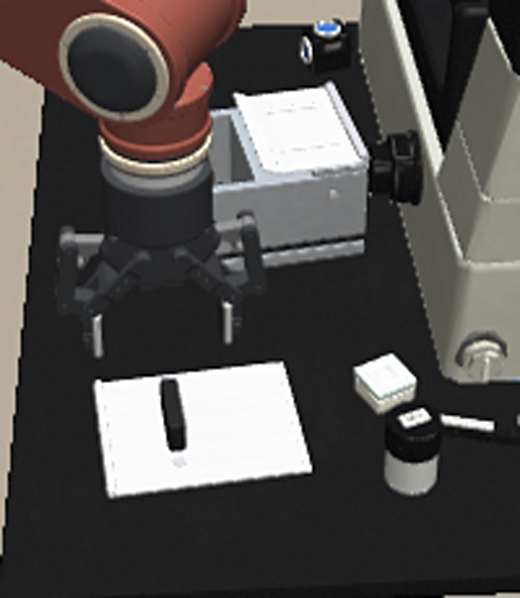

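View pics/d_top.png

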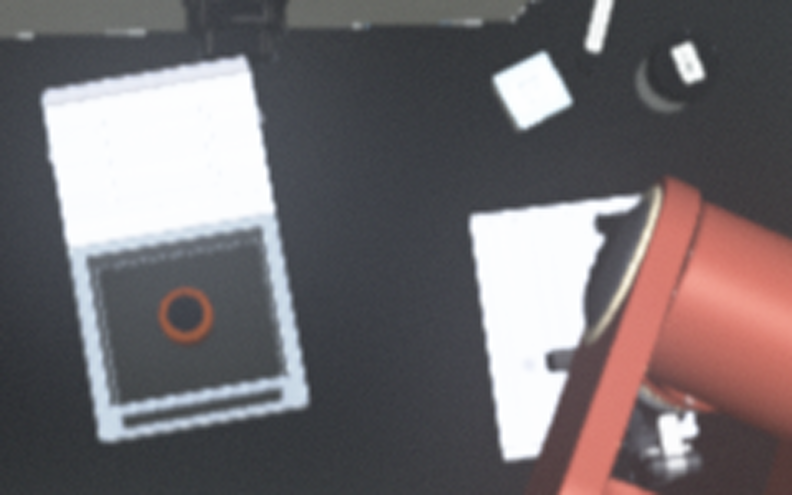

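>>> play_rows(
  motion=[
    [-1,[0.002,-0.002,-0.03],0],
    [-1,[0.002,-0.002,-0.05],0],
    [-1,[0.002,-0.002,-0.06],0],
    [-1,[0.002,-0.002,-0.062],0],
    [-1,[0.002,-0.002,-0.062],0],
  ],
)

```text
time: 11.5
tool_pos: [0.493, -0.1492, 0.0185]
tool_rot: [0.707, -0.038, 0.706, 0.038]
contact_force: [0.3, 0.5, 1.0]
gripper_width: 1.001
```

>>> play_rows(
  motion=[
    [-1,[-0.001,0.002,-0.005],0],
    [-1,[-0.001,0.002,-0.0105],0],
    [0.2,[-0.001,0.002,-0.0105],0],
    [0.4,[-0.001,0.002,-0.0105],0],
    [0.6,[-0.001,0.002,-0.0105],0],
  ],
)

```text
time: 12.0
tool_pos: [0.4912, -0.1469, 0.007]
tool_rot: [0.706, -0.038, 0.706, 0.038]
contact_force: [-0.7, 0.2, -0.6]
gripper_width: 0.513
```

>>> play_rows(
  motion=[
    [0.7,[0,0,0],0],
    [0.9,[0,0,0],0],
    [1,[0,0,0],0],
    [1,[0,0,0],0],
    [1,[0,0,0],0],
  ],
)

```text
time: 12.5
tool_pos: [0.4914, -0.147, 0.0072]
tool_rot: [0.706, -0.038, 0.706, 0.038]
contact_force: [0.3, -0.0, 2.5]
gripper_width: 0.147
```

>>> play_rows(
  motion=[
    [1,[0,0,0.01],0],
    [1,[0,0,0.03],0],
    [1,[0,0,0.07],0],
    [1,[0,0,0.11],0],
    [1,[0,0,0.13],0],
  ],
)

```text
time: 13.0
tool_pos: [0.4925, -0.1475, 0.1411]
tool_rot: [0.708, -0.039, 0.704, 0.037]
contact_force: [0.5, 0.0, -0.3]
gripper_width: 0.152
```

>>> play_rows(
  motion=[
    [1,[-0.01,0.03,0],0.03],
    [1,[-0.02,0.07,0],0.063],
    [1,[-0.03,0.11,0],0.063],
    [1,[-0.04,0.15,0],0.063],
    [1,[-0.048,0.19,0],0.063],
  ],
)

```text
time: 13.5
tool_pos: [0.4419, 0.0445, 0.1369]
tool_rot: [0.704, -0.06, 0.705, 0.06]
contact_force: [0.5, -0.2, -1.1]
gripper_width: 0.152
```

>>> play_rows(
  motion=[
    [1,[0,0.025,0],0],
    [1,[0,0.041,0],0],
    [1,[0,0.041,0],0],
    [1,[0,0.041,0],0],
  ],
)

```text
time: 13.9
tool_pos: [0.4428, 0.084, 0.1368]
tool_rot: [0.704, -0.06, 0.705, 0.06]
contact_force: [0.2, 0.1, -1.1]
gripper_width: 0.152
```

```bash
cat > look.py <<'E'
import sys
from h import *
from plant import state,nets
from scipy.spatial.transform import Rotation as R
tag=sys.argv[1]
s=state();q=s["tool_rot"];M=R.from_quat(q[[1,2,3,0]]).as_matrix()
print(s["time"],s["tool_pos"],s["contact_force"],s["gripper_width"],"jaw",np.arctan2(M[1,2],M[0,2]),"toolx",M[:,0].round(3))
for c,b in (("side",(240,160,400,300)),("top",(235,180,355,320))):
    p,d=cams.grab_frame(c);np.save(f"pics/{tag}_{c}_d.npy",d);np.save(f"pics/{tag}_{c}_p.npy",p)
    for t in("cover_grip","cover_edge"):
        r=nets.landmark_of(c,t)
        if r:print(c,t,r[0]["score"],np.round(r[0]["at"],4))
    cv2.imwrite(f"pics/{tag}_{c}.png",cv2.resize(p[b[1]:b[3],b[0]:b[2],::-1],None,fx=4,fy=4,interpolation=cv2.INTER_CUBIC))
E
python3 look.py e
```

```text
13.9 [0.44276371 0.0840236  0.13677637] [ 0.15253357  0.12957618 -1.05545093] 0.15242630551030145 jaw 0.17082260642611707 toolx [-0. -0. -1.]
side cover_grip 0.66 [0.4447 0.0838 0.1516]
side cover_edge 0.97 [0.5376 0.0971 0.1352]
top cover_edge 0.88 [0.5409 0.0987 0.1324]
```

View pics/e_side.png

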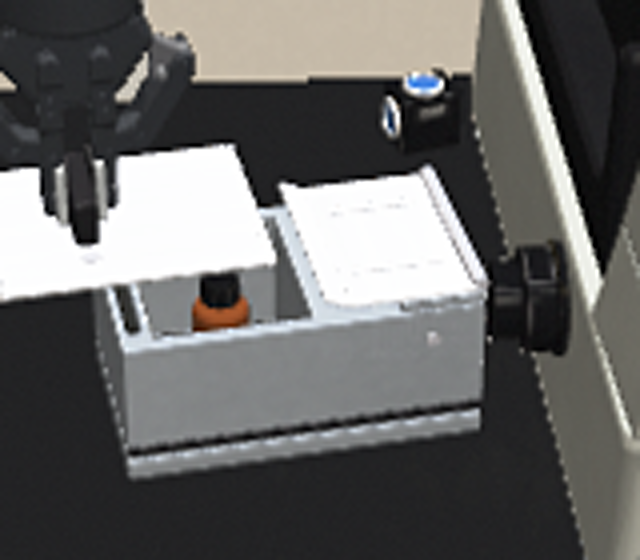

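View pics/e_top.png

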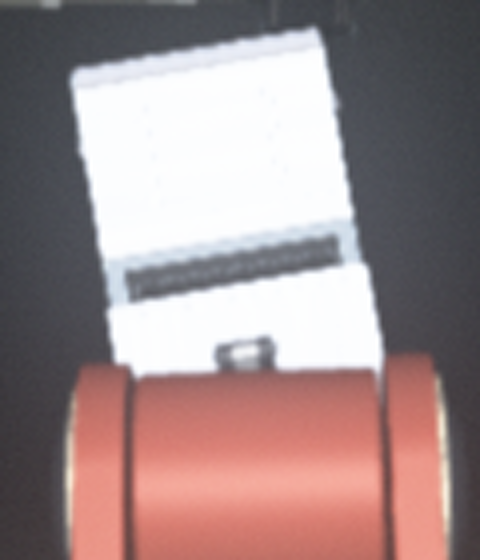

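```bash
cat > fit.py <<'E'
import sys
from h import *
tag=sys.argv[1];lo,hi=float(sys.argv[2]),float(sys.argv[3])
S=(.552,.103,.17);c,s=np.cos(.17),np.sin(.17)
for cam in("side","top"):
    W=cloud(cam,np.load(f"pics/{tag}_{cam}_d.npy"));p=np.load(f"pics/{tag}_{cam}_p.npy").astype(float)
    X=W[...,0]-S[0];Y=W[...,1]-S[1];x=c*X+s*Y;y=-s*X+c*Y;Z=W[...,2]
    m=(abs(y)<.1)&(x>-.2)&(x<.012)&(Z>lo)&(Z<hi)&(p.mean(-1)>190)
    A=np.c_[x[m],y[m],np.ones(m.sum())];k=np.linalg.lstsq(A,Z[m],rcond=None)[0]
    r=abs(A@k-Z[m])<.004;k=np.linalg.lstsq(A[r],Z[m][r],rcond=None)[0]
    print(cam,m.sum(),"plane slope",k.round(3),"std",np.std(Z[m][r]-A[r]@k).round(4))
    for xs in np.arange(-.12,.01,.01):
        q=m&(abs(x-xs)<.005)
        if q.sum()>20: print("  x%.3f ymin %.4f ymax %.4f mid %.4f"%(xs,y[q].min(),y[q].max(),(y[q].min()+y[q].max())/2))
    q=m&(abs(y)<.04); print("  xmax by y",[ (round(float(yy),2),round(float(x[m&(abs(y-yy)<.006)].max()),4)) for yy in (-.045,-.03,-.015,0,.015,.03,.045) if (m&(abs(y-yy)<.006)).any()])
E
python3 fit.py e .12 .15
sed 's/e_/e_/' fit.py >/dev/null
python3 - <<'E'
# calibration check: case rim outline from top0 cloud in case frame, same method
from h import *
S=(.552,.103,.17);c,s=np.cos(.17),np.sin(.17)
for cam in("side","top"):
    W=cloud(cam,np.load(f"pics/{cam}0d.npy"));p=np.load(f"pics/{cam}0p.npy").astype(float)
    X=W[...,0]-S[0];Y=W[...,1]-S[1];x=c*X+s*Y;y=-s*X+c*Y;Z=W[...,2]
    m=(abs(y)<.1)&(x>-.12)&(x<.12)&(Z>.083)&(Z<.115)&(p.mean(-1)>120)
    for xs in (-.08,-.06,-.04,-.02,.02,.03,.04,.05,.06,.07,.08):
        q=m&(abs(x-xs)<.005)
        if q.sum()>10: print(cam," x%.3f ymin %.4f ymax %.4f mid %.4f z %.4f"%(xs,y[q].min(),y[q].max(),(y[q].min()+y[q].max())/2,np.median(Z[q])))
E
```

```text
side 1851 plane slope [-0.005 -0.     0.134] std 0.0015
  x-0.120 ymin -0.0624 ymax 0.0004 mid -0.0310
  x-0.110 ymin -0.0611 ymax -0.0247 mid -0.0429
  x-0.100 ymin -0.0614 ymax 0.0041 mid -0.0286
  x-0.090 ymin -0.0597 ymax 0.0238 mid -0.0179
  x-0.080 ymin -0.0620 ymax 0.0610 mid -0.0005
  x-0.070 ymin -0.0604 ymax 0.0579 mid -0.0013
  x-0.060 ymin -0.0592 ymax 0.0592 mid -0.0000
  x-0.050 ymin -0.0599 ymax 0.0587 mid -0.0006
  x-0.040 ymin -0.0618 ymax 0.0603 mid -0.0008
  x-0.030 ymin -0.0609 ymax 0.0604 mid -0.0003
  x-0.020 ymin -0.0626 ymax 0.0593 mid -0.0016
  xmax by y [(-0.04, -0.0172), (-0.03, -0.0163), (-0.01, -0.0169), (0.0, -0.0165), (0.01, -0.0178), (0.03, -0.0177), (0.04, -0.0174)]
top 1348 plane slope [-0.014 -0.001  0.132] std 0.0017
  x-0.060 ymin -0.0592 ymax -0.0195 mid -0.0394
  x-0.050 ymin -0.0595 ymax 0.0497 mid -0.0049
  x-0.040 ymin -0.0595 ymax 0.0577 mid -0.0009
  x-0.030 ymin -0.0594 ymax 0.0581 mid -0.0006
  x-0.020 ymin -0.0593 ymax 0.0582 mid -0.0006
  xmax by y [(-0.04, -0.0145), (-0.03, -0.0147), (-0.01, -0.0149), (0.0, -0.0143), (0.01, -0.0149), (
[... 623 characters left out ...]
992
side  x0.080 ymin -0.0636 ymax 0.0603 mid -0.0016 z 0.0991
top  x-0.080 ymin -0.0592 ymax 0.0606 mid 0.0007 z 0.0875
top  x-0.060 ymin -0.0592 ymax 0.0605 mid 0.0006 z 0.0870
top  x-0.040 ymin -0.0596 ymax 0.0598 mid 0.0001 z 0.0872
top  x-0.020 ymin -0.0596 ymax 0.0598 mid 0.0001 z 0.0871
top  x0.020 ymin -0.0597 ymax 0.0586 mid -0.0006 z 0.1002
top  x0.030 ymin -0.0599 ymax 0.0588 mid -0.0006 z 0.0979
top  x0.040 ymin -0.0597 ymax 0.0594 mid -0.0001 z 0.0981
top  x0.050 ymin -0.0599 ymax 0.0597 mid -0.0001 z 0.0979
top  x0.060 ymin -0.0599 ymax 0.0595 mid -0.0002 z 0.0981
top  x0.070 ymin -0.0602 ymax 0.0598 mid -0.0002 z 0.0979
top  x0.080 ymin -0.0600 ymax 0.0594 mid -0.0003 z 0.0979
```

>>> play_rows(
  motion=[
    [1,[0,0,-0.015],0],
    [1,[0,0,-0.027],0],
    [1,[0,0,-0.034],0],
    [1,[0,0,-0.036],0],
    [1,[0,0,-0.037],0],
  ],
)

```text
time: 14.7
tool_pos: [0.4429, 0.084, 0.0998]
tool_rot: [0.704, -0.06, 0.705, 0.06]
contact_force: [-2.7, -0.6, 0.5]
gripper_width: 0.152
```

>>> play_rows(
  motion=[
    [1,[0,0,-0.001],0],
    [1,[0,0,-0.002],0],
    [1,[0,0,-0.002],0],
  ],
)

```text
time: 15.0
tool_pos: [0.4434, 0.0841, 0.0983]
tool_rot: [0.705, -0.06, 0.704, 0.06]
contact_force: [-1.9, -0.7, 1.7]
gripper_width: 0.154
```

>>> play_rows(
  motion=[
    [1,[0,0,-0.001],0],
    [1,[0,0,-0.002],0],
    [1,[0,0,-0.002],0],
  ],
)

```text
time: 15.3
tool_pos: [0.4435, 0.0841, 0.0961]
tool_rot: [0.705, -0.06, 0.704, 0.06]
contact_force: [-1.8, -0.5, 2.8]
gripper_width: 0.15
```

>>> play_rows(
  motion=[
    [1,[0,0,-0.001],0],
    [1,[0,0,-0.001],0],
    [1,[0,0,-0.001],0],
  ],
)

```text
time: 15.6
tool_pos: [0.4434, 0.0841, 0.0951]
tool_rot: [0.705, -0.06, 0.704, 0.06]
contact_force: [-1.1, -0.5, 4.7]
gripper_width: 0.151
```

>>> play_rows(
  motion=[
    [1,[0,0,-0.001],0],
    [1,[0,0,-0.001],0],
    [1,[0,0,-0.001],0],
  ],
)

```text
time: 15.9
tool_pos: [0.4434, 0.0841, 0.0951]
tool_rot: [0.705, -0.06, 0.704, 0.06]
contact_force: [-4.6, -0.7, 10.2]
gripper_width: 0.152
```

```bash
python3 look.py f; python3 fit.py f .083 .099
```

```text
15.9 [0.44343465 0.08413277 0.09507262] [-4.6008704  -0.71611066 10.19332086] 0.15242539780764347 jaw 0.17007719615737868 toolx [ 0. -0. -1.]
side cover_grip 0.97 [0.4411 0.0831 0.1064]
side cover_edge 0.93 [0.5392 0.1011 0.0895]
top cover_edge 0.57 [0.54   0.1021 0.0899]
side 2006 plane slope [-0.01   0.001  0.092] std 0.0017
  x-0.120 ymin -0.0594 ymax 0.0032 mid -0.0281
  x-0.110 ymin -0.0630 ymax -0.0230 mid -0.0430
  x-0.100 ymin -0.0624 ymax 0.0028 mid -0.0298
  x-0.090 ymin -0.0633 ymax 0.0229 mid -0.0202
  x-0.080 ymin -0.0600 ymax 0.0574 mid -0.0013
  x-0.070 ymin -0.0598 ymax 0.0583 mid -0.0007
  x-0.060 ymin -0.0619 ymax 0.0592 mid -0.0013
  x-0.050 ymin -0.0622 ymax 0.0595 mid -0.0014
  x-0.040 ymin -0.0601 ymax 0.0586 mid -0.0008
  x-0.030 ymin -0.0620 ymax 0.0595 mid -0.0013
  x-0.020 ymin -0.0606 ymax 0.0573 mid -0.0016
  x-0.000 ymin -0.0628 ymax 0.0615 mid -0.0007
  xmax by y [(-0.04, 0.0111), (-0.03, 0.0109), (-0.01, 0.0112), (0.0, 0.0114), (0.01, 0.0111), (0.03, 0.011), (0.04, 0.0115)]
top 1566 plane slope [-0.031 -0.002  0.09 ] std 0.0018
  x-0.060 ymin -0.0570 ymax -0.0230 mid -0.0400
  x-0.050 ymin -0.0592 ymax 0.0511 mid -0.0041
  x-0.040 ymin -0.0591 ymax 0.0587 mid -0.0002
  x-0.030 ymin -0.0591 ymax 0.0598 mid 0.0004
  x-0.020 ymin -0.0590 ymax 0.0597 mid 0.0004
  x-0.010 ymin -0.0588 ymax 0.0590 mid 0.0001
  x-0.000 ymin -0.0587 ymax 0.0593 mid 0.0003
  xmax by y [(-0.04, 0.0118), (-0.03, 0.0119), (-0.01, 0.0118), (0.0, 0.0119), (0.01, 0.0114), (0.03, 0.0119), (0.04, 0.012)]
```

View pics/f_side.png

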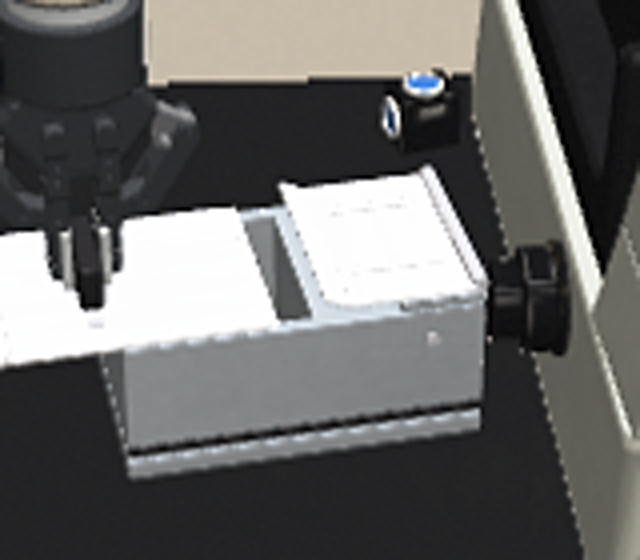

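>>> play_rows(
  motion=[
    [1,[0,0,0.002],0],
    [1,[0,0,0.002],0],
    [1,[0.0069,0.0012,0.002],0],
    [1,[0.0148,0.0025,0.002],0],
    [1,[0.0207,0.0036,0.002],0],
  ],
)

```text
time: 16.7
tool_pos: [0.4641, 0.0879, 0.0954]
tool_rot: [0.704, -0.06, 0.705, 0.06]
contact_force: [-2.7, 0.3, 2.9]
gripper_width: 0.156
```

>>> play_rows(
  motion=[
    [1,[0,0,0.0007],0],
    [1,[0.0059,0.001,0.0007],0],
    [1,[0.0118,0.002,0.0007],0],
    [1,[0.0158,0.0027,0.0007],0],
    [1,[0.0158,0.0027,0.0007],0],
  ],
)

```text
time: 17.2
tool_pos: [0.4804, 0.0906, 0.0966]
tool_rot: [0.705, -0.06, 0.704, 0.06]
contact_force: [-0.9, 0.6, 3.0]
gripper_width: 0.146
```

```bash
python3 look.py g
```

```text
17.2 [0.48036107 0.09058905 0.09660484] [-0.93402605  0.56016159  2.99320587] 0.14648169293053853 jaw 0.1700192738152652 toolx [ 0.001  0.    -1.   ]
side cover_grip 0.94 [0.477  0.0902 0.1087]
side cover_edge 0.91 [0.5756 0.1057 0.0931]
top cover_edge 0.83 [0.5746 0.1085 0.0927]
```

View pics/g_side.png

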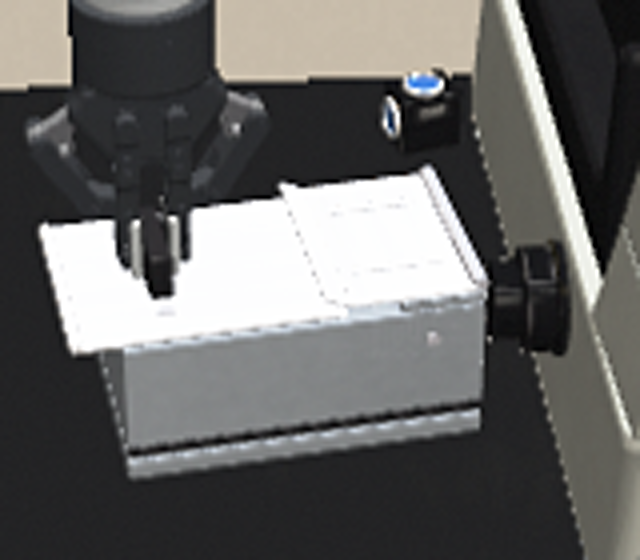

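>>> play_rows(
  motion=[
    [1,[0.0039,0.0007,-0.0005],0],
    [1,[0.0079,0.0013,-0.0005],0],
    [1,[0.0118,0.002,-0.0005],0],
    [1,[0.0158,0.0027,-0.0005],0],
    [1,[0.0158,0.0027,-0.0005],0],
  ],
)

```text
time: 18.0
tool_pos: [0.4959, 0.0932, 0.096]
tool_rot: [0.705, -0.06, 0.704, 0.06]
contact_force: [-1.0, 0.7, 4.2]
gripper_width: 0.151
```

>>> play_rows(
  motion=[
    [1,[0.003,0.0005,0],0],
    [1,[0.0059,0.001,0],0],
    [1,[0.0079,0.0013,0],0],
    [1,[0.0099,0.0017,0],0],
    [1,[0.0099,0.0017,0],0],
  ],
)

```text
time: 18.5
tool_pos: [0.5056, 0.0949, 0.0961]
tool_rot: [0.705, -0.06, 0.704, 0.06]
contact_force: [-1.4, -0.1, 2.9]
gripper_width: 0.15
```

>>> play_rows(
  motion=[
    [1,[0.001,0.0002,0],0],
    [1,[0.002,0.0003,0],0],
    [1,[0.003,0.0005,0],0],
    [1,[0.003,0.0005,0],0],
  ],
)

```text
time: 18.9
tool_pos: [0.5084, 0.0954, 0.096]
tool_rot: [0.705, -0.06, 0.705, 0.06]
contact_force: [-2.2, -0.6, 3.4]
gripper_width: 0.153
```

>>> play_rows(
  motion=[
    [1,[0.001,0.0002,0],0],
    [1,[0.002,0.0003,0],0],
    [1,[0.002,0.0003,0],0],
  ],
)

```text
time: 19.2
tool_pos: [0.5094, 0.0956, 0.0957]
tool_rot: [0.704, -0.06, 0.706, 0.06]
contact_force: [-6.7, -0.7, 5.2]
gripper_width: 0.15
```

>>> play_rows(
  motion=[
    [1,[-0.0005,0,-0.001],0],
    [1,[-0.0005,0,-0.002],0],
    [1,[-0.0005,0,-0.002],0],
    [1,[-0.0005,0,-0.002],0],
  ],
)

```text
time: 19.6
tool_pos: [0.5093, 0.0955, 0.0951]
tool_rot: [0.704, -0.06, 0.705, 0.06]
contact_force: [-10.9, -2.3, 11.4]
gripper_width: 0.154
```

```bash
python3 look.py i; python3 fit.py i .083 .099
```

```text
19.6 [0.50932183 0.09551091 0.09513287] [-10.8983807   -2.2790629   11.42645765] 0.1536614290320258 jaw 0.16994842681812253 toolx [-0.002 -0.    -1.   ]
side cover_grip 0.72 [0.5072 0.0929 0.1049]
side cover_edge 0.9 [0.6024 0.1107 0.0927]
side 1331 plane slope [0.002 0.004 0.093] std 0.0017
  x-0.100 ymin -0.0591 ymax 0.0555 mid -0.0018
  x-0.090 ymin -0.0603 ymax 0.0576 mid -0.0013
  x-0.080 ymin -0.0620 ymax 0.0557 mid -0.0032
  x-0.070 ymin -0.0620 ymax 0.0569 mid -0.0026
  x-0.060 ymin -0.0612 ymax 0.0590 mid -0.0011
  x-0.050 ymin -0.0606 ymax -0.0029 mid -0.0318
  x-0.040 ymin -0.0606 ymax -0.0180 mid -0.0393
  x-0.030 ymin -0.0607 ymax 0.0077 mid -0.0265
  x-0.020 ymin -0.0606 ymax 0.0329 mid -0.0138
  x-0.010 ymin -0.0624 ymax 0.0561 mid -0.0031
  x-0.000 ymin -0.0615 ymax 0.0632 mid 0.0008
  xmax by y [(-0.04, 0.0112), (-0.03, 0.011), (-0.01, 0.0116), (0.0, 0.011), (0.01, 0.0116), (0.03, 0.0116), (0.04, 0.0114)]
top 654 plane slope [-0.035 -0.002  0.089] std 0.0019
  x-0.100 ymin -0.0384 ymax 0.0601 mid 0.0109
  x-0.090 ymin -0.0397 ymax 0.0606 mid 0.0105
  x-0.080 ymin -0.0403 ymax 0.0599 mid 0.0098
  x-0.070 ymin -0.0419 ymax 0.0601 mid 0.0091
  xmax by y [(-0.04, -0.0645), (-0.03, -0.0728), (-0.01, -0.0727), (0.01, -0.072), (0.03, -0.0652), (0.04, -0.0634)]
```

View pics/i_side.png

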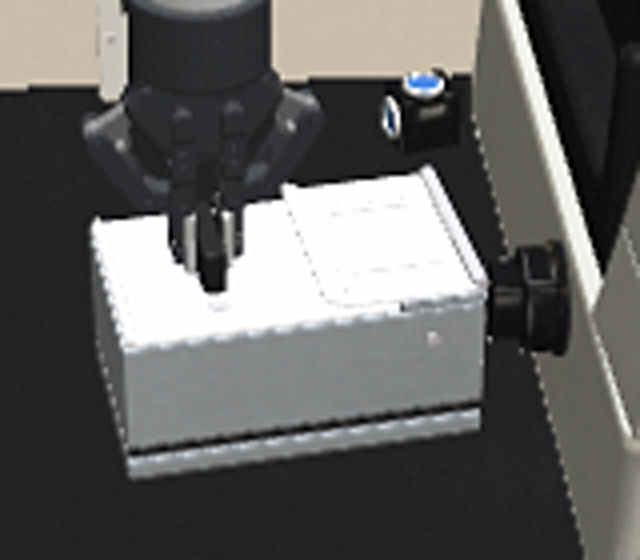

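View pics/i_top.png

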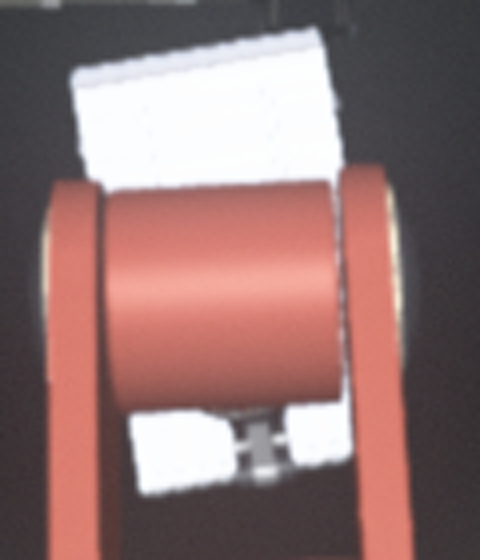

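>>> play_rows(
  motion=[
    [1,[-0.001,0,-0.001],0],
    [1,[-0.001,0,-0.001],0],
    [1,[-0.001,0,-0.001],0],
    [1,[-0.001,0,-0.001],0],
  ],
)

```text
time: 20.3
tool_pos: [0.5093, 0.0955, 0.0951]
tool_rot: [0.705, -0.06, 0.704, 0.06]
contact_force: [-8.3, -2.2, 13.1]
gripper_width: 0.153
```

>>> play_rows(
  motion=[
    [1,[0,0,0],0],
    [1,[0,0,0],0],
    [1,[0,0,0],0],
    [1,[0,0,0],0],
    [1,[0,0,0],0],
  ],
)

```text
time: 20.8
tool_pos: [0.5093, 0.0955, 0.0951]
tool_rot: [0.705, -0.06, 0.704, 0.06]
contact_force: [-9.0, -0.9, 13.7]
gripper_width: 0.149
```

```bash
python3 look.py j; python3 fit.py j .083 .099 | grep plane
python3 - <<'E'
from h import *
c,s=np.cos(.17),np.sin(.17)
for f in("pics/side0d.npy","pics/j_side_d.npy"):
    W=cloud("side",np.load(f));X=W[...,0]-.552;Y=W[...,1]-.103;x=c*X+s*Y;y=-s*X+c*Y;Z=W[...,2]
    print(f,[round(float(np.median(Z[(abs(x-a)<.006)&(abs(y+.02)<.03)&(Z>.08)])),4) for a in(-.095,-.085,-.075,.015,.03,.05,.07)])
from plant import workorder,state
print(workorder.job_done()); print(state()["contact_force"])
E
```

```text
20.8 [0.50933023 0.09552322 0.09511862] [-8.98430409 -0.8618447  13.73555027] 0.1493078135612643 jaw 0.16996933939665568 toolx [ 0.001 -0.    -1.   ]
side cover_grip 0.67 [0.509  0.095  0.1067]
side cover_edge 0.59 [0.604  0.1135 0.0929]
side 1330 plane slope [-0.004  0.004  0.093] std 0.0016
top 632 plane slope [-0.032 -0.001  0.089] std 0.0019
pics/side0d.npy [0.0913, 0.0896, 0.0872, 0.1019, 0.0994, 0.0995, 0.0997]
pics/j_side_d.npy [0.3514, 0.2077, 0.2489, 0.1037, 0.0997, 0.0994, 0.0994]
the job is handed in; nothing more can be done
None
the job is handed in; nothing more can be done
```

The bottle is standing in the well and the cover is home under the flap. I handed the job in at about 21 s with the gripper still holding the cover pressed flat. The hand-in gives no verdict, so this rests on my own checks.

- **Bottle:** I lowered it until it touched the floor, which pushed up to about 19 N on the tool. I eased off and let go, and the top picture showed it upright in the middle of the well. It is hidden under the cover now.
- **Cover:** I laid it on the rim and slid it under the flap until it met the stop. The tool then read z = 0.0951 m, the same as when the plate lay flat on the rim.
- **Push and alignment:** The cover is held down with about 14 N, with about 9 N still against the stop. The tool is within 0.001 rad of my estimate of the case's turn. Before insertion, the sideways offset measured about 1 mm.
- **Flap:** Its height in the side camera's depth picture is within 2 mm of the starting values.
- **Tilt:** The side camera gave a slope of about 0.004 rad. The top camera gave about −0.03 rad over the small part it could see. It read −0.031 earlier, when the cover was resting flat, so I took that as camera bias.
- **Not checked:** My final height reading at the front edge came out as the gripper instead of the plate. That leaves the seal bar's travel inferred from the tool height and force, not seen. I kept clear of the other three things but did not measure them again at the end.

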